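Set the end cap of the clay extruder

TASK

The clay extruder stands upright in its clamp with the knurled end cap only started on the thread. Screw the cap down (clockwise from above) until it bottoms out, stopping there without twisting the barrel round in its clamp, then back it off a quarter turn so that the die can still be lined up, and finish still holding the cap there between the fingers. Grip lightly throughout, with no more than 50 N, because the cap is thin-walled, and leave the two cups and the wooden rib beside it alone.

Things in the scene. Friction and masses are not known exactly. Their poses are not given: they have to be found in the camera images.
- stand: Fixed stand of the extruder: wooden foot 130 x 110 x 16 mm (x, y, z) with a round grey clamp (62 mm across, up to z = 58 mm) that holds the upright barrel; its pinch screw is at +x. Origin: centre of the underside, on the barrel's axis; z up. It cannot be moved.
- barrel (a joint): Turn of the aluminium barrel (40 mm across, upright, reaching from the clamp up into the cap) in the clamp, rad, 0 at the start, positive anticlockwise from above. Only the clamp's friction holds it: it slips at about 0.9 N m.
- cap (a joint): Turn of the cap on the barrel's thread, rad: 0 when bottomed out (hard stop), positive when unscrewed (anticlockwise from above); starts between 1.95 and 3.6. Thread friction is about 0.1 N m, the cap stays where it is left and rises 0.95 mm per rad. At 0 its index ridge points the same way as the barrel's lug.
- cap_grip (a point): Point on the axis at half height of the upright round steel cap (knurled rim, 48 mm across, 30 mm high), where to grip it: 15 mm below its flat top, 105 mm above the work surface when bottomed out. The fingers can take it from above at any yaw; nothing is in their way down to 25 mm below this point. At a 25 N grip the pads turn it without slipping.
- cap_ridge (a point): Top of the small dark index ridge (10 x 4 mm, 4 mm high) on the cap's top face, 18.5 mm from the axis; it turns with the cap.
- barrel_lug (a point): Outer end of the aluminium lug (10 mm wide, 12 mm high) on the barrel below the cap, 39 mm from the axis and 74 mm above the work surface; it turns with the barrel.
- dark_cup: Bystander: small loose cup with a dark upper half, 62 mm across, 56 mm high, to the right of the stand. Origin: centre of the underside.
- brown_cup: Bystander: small loose cup with a brown upper half, 64 mm across, 63 mm high, to the left of the stand. Origin: centre of the underside.
- wooden_rib: Bystander: loose flat wooden rib 59 x 96 x 8 mm, lying between the stand and the robot. Origin: centre of the underside.

How it is judged:
On the way, in this order (a step that is already met when the one before it is completed fails the run):
1. the cap is screwed down until it bottoms out (value of joint cap below 0.08 rad), for 0.1 s.
2. the cap is backed off a quarter turn (value of joint cap between 1.27 and 1.87 rad), for 0.2 s.
At the end, for the whole second after the job is handed in: The cap stands still a quarter turn (1.57 rad, within 0.3) back from its stop, gripped between the fingers with more than 12 N of contact force in all; the barrel is within 0.35 rad of where it was in the clamp (all of step 2 and velocity of joint cap between -0.1 and 0.1 rad/s and contact force between the fingers and cap above 12 N and value of joint barrel between -0.35 and 0.35 rad); the arm keeps its last pose, push and grip.
It fails at once if the thin-walled cap was squeezed or struck too hard (contact force between the fingers and cap above 130 N).
It fails at once if the barrel was twisted round in its clamp (value of joint barrel above 0.35 rad or value of joint barrel below -0.35 rad).
It fails at once if a bystander was disturbed (distance of any of dark_cup, brown_cup, wooden_rib from where it was at the start of the episode above 0.02 m).
It also fails if it takes over 58 s, if anything falls off the work surface, if the arm or the gripper's body presses on something with over 40 N, if the wrist force passes 120 N, or if a joint passes its speed limit or range.

ROBOT

A 6-joint arm with a two-finger parallel gripper is mounted at the origin on the work surface; the furniture and walls round the work are solid. World frame = base frame: x ahead of the robot, y to its left, z up, the work surface at z = 0. Lengths are in m, angles in rad, forces in N, time in s.
With the tool pointing down it reaches from about 0.275 to 0.875 m from the base axis. Payload 12.5 kg.
Tool frame: the origin (TCP) lies at the very end of the fingers, on their centre line; the grasp point (between the pads) lies grip_depth behind it (grip_depth is the distance from the TCP to the grasp point, in m); z points along the fingers, y is the line along which they close (so a half turn about z gives the same grasp; the last joint's range is limited). The gripper opens to 85 mm and grips with 20 to 120 N. Pads are 22 mm wide; open, the fingers measure 114 mm over their backs; the gripper's body (76 mm by 85 mm) begins 54 mm behind the grasp point. The pads swing forward as they close: fully open they stand 13 mm farther back than shut.
Start: joints at [-1.254, 0.351, 1.652, -0, 1.139, -0.085], TCP at [0.215, -0.506, 0.231] pointing down, gripper open.
Joint ranges: [-2.75, 2.75], [-0.79, 2.1], [0.01, 2.65], [-1.57, 4.71], [0.07, 3.14], [-2.87, 2.87]. Speed limits (rad/s): [2.22, 2.22, 2.79, 3.14, 3.14, 3.14].

INTERFACE

Orientations are given as a unit quaternion [x, y, z, w].
In Python, from bench import * gives the robot as it stands. The module is installed in compiled form; this text tells all that it offers.
- The arm moves only by the shell command python3 -m jog 'ROWS' [FORCE]. ROWS is JSON, a list of rows, each an object of numbers: "dx", "dy", "dz": the shift along the tool's x, y, z scaled (see below); "rx", "ry", "rz": the turn, a rotation vector about the tool's x, y, z scaled (see below); "fingers": the opening, from -1 (shut) to 1 (fully open). In form: [{"dx": .., "dy": .., "dz": .., "rx": .., "ry": .., "rz": .., "fingers": ..}, ...]. A call has 1 to 20 rows; each row shifts and turns the commanded pose from where the row before left it, along the tool's axes as they then stand; what a row does not reach is not made up. The controller multiplies each number of a shift by 150 mm and each number of a turn by 90 degrees. A row lasts 1/10 s, in which the tool goes at most 50 mm and 8.59 degrees, less where a joint would pass 70% of its speed; a pose out of reach is approached as far as the arm can. A call with a number of a shift or a turn outside -1 to 1 is refused whole. A call with a gripper value outside its range is refused whole. The fingers move at their own pace and stop on an object; FORCE is the grip in N (left out, the last holds). Time passes only in rows, so rows that do not move let the fingers close. It gives the time, the measured TCP pose, the force, the opening and the grip force at its end, in the units of the state.
- sense(): the state, without advancing time (a new reading comes with each control period).
- read_camera(name): name is "side" or "top"; returns a dict with "color" (384x512x3 uint8, red, green, blue), "depth" (384x512 float32, m along the optical axis (not along the pixel's ray), 0 where there is no reading), "fov_y" (degrees; the focal length in pixels is half the picture's height over the tangent of half this angle, whatever the lens; pixels are square), "cx", "cy" (the principal point, pixels), "rvec" (rotation vector, rad) and "tvec" (3), from world to camera coordinates, as OpenCV has them. Camera axes: x right, y down, z forward; pixel columns grow to the right and rows downward; lengths in m; the calibration is good to about 2 mm. A picture is of the moment at which its call begins.
- close_job(): hands the job in; it is judged then, once.
Trained networks look in the newest picture that a camera, given by its name, has taken for a name from the list of things; names that differ only in an ending like _2 or _b are one class to them, and where a whole thing is asked for, a point or a joint stands for the part that bears it (a point fixed in the world has none). Each returns a list of dicts, best first, with "score" (0 to 1); they miss things now and then, are a little off and sometimes report something else, mostly with a low value. They report only what shows in the picture. A call takes as long as a camera call.
- look_for(camera, thing): "point" ([x, y, z] in m, in the coordinates of the camera as it stood for that picture, good to about 4 mm: the middle of the surface that is visible of it).
- place_of(camera, thing): "point" ([x, y, z] in m, in the coordinates of the camera as it stood for that picture, good to about 4 mm: a listed point, or the origin of a listed thing).
The state is a dict: "time": time; "q": joint angles; "qd": joint speeds; "tau": joint torques, N m; "tool_pos": TCP position; "tcp_rot": TCP orientation; "contact_force": force on the tool from outside, world axes, zero at the start; "ft_torque": the same for the moment, N m; "gripper_width": finger opening in m; "grip_force": force on a finger pad.
Only numpy, scipy, OpenCV 4.12 (cv2) and the standard library are available. Lean on these libraries where they do the work, as an engineer would, in place of code of your own. Each camera call takes 0.05 s, during which the arm holds its last target. There are 200 camera calls.

## Working session

There is one attempt and no reset: what is moved stays moved. The work goes in short steps, Python scripts to look and compute and a shell command to move; the robot and the scene stay as the last step left them, time stands still between calls to the robot, and variables do not carry over. Pictures are saved under pics/ and viewed, at most 10 in all, crops included, and the job is handed in when it is done.

```bash
mkdir -p pics; cat > h.py <<'E'
from bench import *
import numpy as np, cv2
from scipy.spatial.transform import Rotation as R
def w(c,p):
    return R.from_rotvec(np.ravel(c["rvec"])).inv().apply(np.array(p)-np.ravel(c["tvec"]))
E
python3 - <<'E'
from h import *
s=sense(); print({k:np.round(v,3) for k,v in s.items()})
ims=[]
for n in("side","top"):
    c=read_camera(n); ims.append(c["color"][...,::-1])
    for t in("stand","cap_grip","cap_ridge","barrel_lug","dark_cup","brown_cup","wooden_rib"):
        for d in place_of(n,t)[:2]: print(n,t,round(d["score"],2),np.round(w(c,d["point"]),4))
    cv2.imwrite(f"pics/{n}.png",cv2.resize(ims[-1],(800,600)))
E
```

```text
{'time': np.float64(0.0), 'q': array([-1.254,  0.351,  1.652, -0.   ,  1.139, -0.085]), 'qd': array([ 0.   ,  0.001, -0.001,  0.   ,  0.001, -0.001]), 'tau': array([-0.0000e+00, -5.0609e+01, -2.9141e+01, -0.0000e+00,  5.0000e-03,
       -0.0000e+00]), 'tool_pos': array([ 0.215, -0.506,  0.231]), 'tcp_rot': array([ 0.98 ,  0.2  , -0.   , -0.001]), 'contact_force': array([ 0.293, -0.398,  0.595]), 'ft_torque': array([-0.027, -0.045,  0.018]), 'grip_force': np.float64(0.0), 'gripper_width': np.float64(0.085)}
side stand 0.68 [ 0.5761  0.2837 -0.0025]
side stand 0.67 [0.5951 0.1471 0.13  ]
side cap_grip 0.85 [0.5769 0.1449 0.1106]
side cap_ridge 0.83 [0.595  0.1482 0.1296]
side barrel_lug 0.79 [0.5422 0.1324 0.0732]
side dark_cup 0.66 [0.6315 0.014  0.001 ]
side brown_cup 0.95 [ 0.5736  0.2818 -0.0033]
side wooden_rib 0.64 [4.516e-01 1.402e-01 4.000e-04]
top stand 0.78 [ 0.5745  0.1428 -0.0072]
top cap_grip 0.79 [0.576  0.1448 0.1018]
top cap_ridge 0.92 [0.5943 0.1435 0.1258]
top cap_ridge 0.2 [0.5784 0.1408 0.1036]
top barrel_lug 0.8 [0.5435 0.1338 0.0681]
top dark_cup 0.87 [0.6308 0.0153 0.0027]
top brown_cup 0.91 [0.5792 0.2781 0.0017]
top wooden_rib 0.96 [0.4556 0.1366 0.0009]
```

```bash
ls -la
```

```text
total 16
drwxr-xr-x  3 agent agent 4096 Nov 29 19:14 .
drwxr-xr-x 23 root  root  4096 Nov 29 19:14 ..
-rw-r--r--  1 agent agent  197 Nov 29 19:14 h.py
drwxr-xr-x  2 agent agent 4096 Nov 29 19:15 pics
```

View pics/side.png

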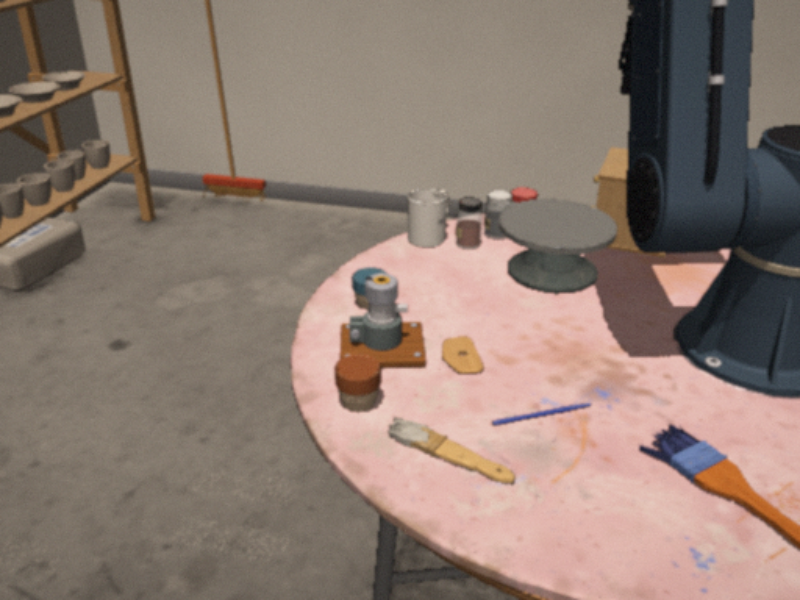

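View pics/top.png

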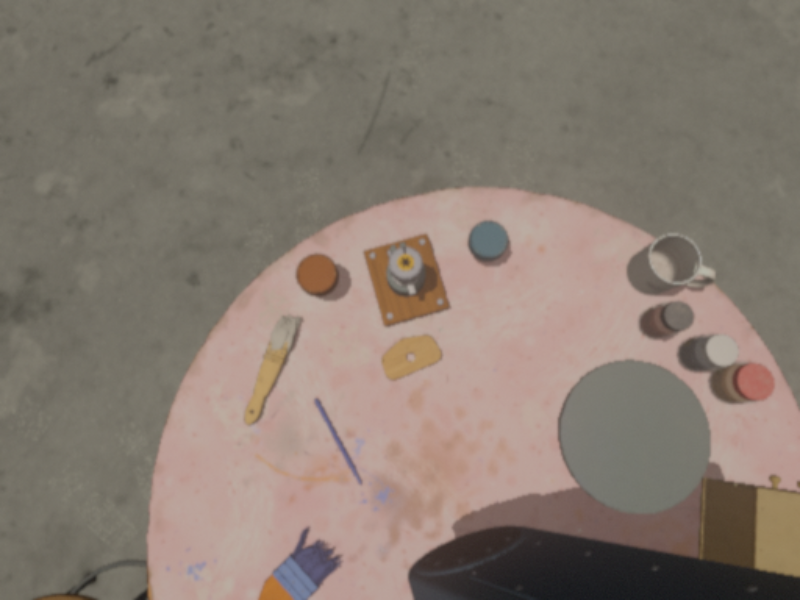

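The pictures agree with the networks. In the side view the cap is at (380,285) and the lug at (405,308). In the top view the cap is at (405,262), with the lug below it at (412,290). A banding wheel at (635,437) in the top view lies under my path, so I need its height. I also need grip_depth.

```bash
cat >> h.py <<'E'
def rem(target,yaw=None):
    s=sense(); r=R.from_quat(s["tcp_rot"]); d=r.inv().apply(np.array(target)-s["tool_pos"])
    print("t",round(s["time"],2),"pos",np.round(s["tool_pos"],4),"rem mm",np.round(d*1e3,1),"units",np.round(d/.15,3),"q",np.round(s["q"],3),"tilt",np.round(r.apply([0,0,1]),4),"tz",np.round(s["ft_torque"],2),"F",np.round(s["contact_force"],1),"w",round(s["gripper_width"],4),"g",round(s["grip_force"],1))
E
python3 - <<'E'
from h import *
import bench
print([n for n in dir(bench) if n[0]!='_'], getattr(bench,'grip_depth',None))
c=read_camera("top"); f=192/np.tan(np.radians(c["fov_y"]/2))
def px(u,v):
    z=c["depth"][v,u]; return np.round(w(c,[(u-c["cx"])*z/f,(v-c["cy"])*z/f,z]),3)
print("wheel",px(406,279),px(440,280),"mug",px(430,152),"cap",px(259,168))
for n in("side","top"):
    c=read_camera(n)
    for t in("cap_grip","cap_ridge","barrel_lug"):
        for d in place_of(n,t)[:1]: print(n,t,round(d["score"],2),np.round(w(c,d["point"]),4))
rem([.5765,.1449,.231])
E
```

```text
['MotionError', 'close_job', 'grip_depth', 'look_for', 'place_of', 'read_camera', 'sense'] 0.0187
wheel [ 0.333 -0.175  0.107] [ 0.331 -0.249  0.104] mug [ 0.625 -0.261  0.084] cap [0.575 0.143 0.124]
side cap_grip 0.9 [0.5777 0.1432 0.1108]
side cap_ridge 0.63 [0.5963 0.1463 0.1268]
side barrel_lug 0.72 [0.5411 0.1325 0.0763]
top cap_grip 0.65 [0.5761 0.1407 0.0996]
top cap_ridge 0.92 [0.5938 0.145  0.1248]
top barrel_lug 0.58 [0.5418 0.1354 0.0717]
t 1.25 pos [ 0.2151 -0.5062  0.2313] rem mm [ 5.872e+02 -4.579e+02  3.000e-01] units [ 3.915e+00 -3.053e+00  2.000e-03] q [-1.254  0.351  1.652 -0.     1.139 -0.085] tilt [-0. -0. -1.] tz [ 0.03  0.01 -0.05] F [ 0.3  0.4 -0.3] w 0.0854 g 0.0
```

```bash
python3 -m jog '[{"dx":0.23,"dy":-0.18,"fingers":1},{"dx":0.23,"dy":-0.18},{"dx":0.23,"dy":-0.18},{"dx":0.23,"dy":-0.18},{"dx":0.23,"dy":-0.18},{"dx":0.23,"dy":-0.18},{"dx":0.23,"dy":-0.18},{"dx":0.23,"dy":-0.18},{"dx":0.23,"dy":-0.18},{"dx":0.23,"dy":-0.18},{"dx":0.23,"dy":-0.18},{"dx":0.23,"dy":-0.18},{"dx":0.23,"dy":-0.18},{"dx":0.23,"dy":-0.18},{"dx":0.23,"dy":-0.18},{"dx":0.23,"dy":-0.18},{"dx":0.23,"dy":-0.18}]' 25
python3 -c "
from h import *
rem([.5767,.1435,.231])"
```

```text
t 1.25 pos [ 0.2151 -0.5062  0.2313] rem mm [ 5.869e+02 -4.566e+02  3.000e-01] units [ 3.912e+00 -3.044e+00  2.000e-03] q [-1.254  0.351  1.652 -0.     1.139 -0.085] tilt [-0. -0. -1.] tz [ 0.03  0.01 -0.05] F [ 0.3  0.4 -0.3] w 0.0854 g 0.0schema error: expected keys dx, dy, dz, rx, ry, rz, fingers
```

```bash
python3 -m jog '[{"dx":0.23,"dy":-0.18,"dz":0,"rx":0,"ry":0,"rz":0,"fingers":1},{"dx":0.23,"dy":-0.18,"dz":0,"rx":0,"ry":0,"rz":0,"fingers":1},{"dx":0.23,"dy":-0.18,"dz":0,"rx":0,"ry":0,"rz":0,"fingers":1},{"dx":0.23,"dy":-0.18,"dz":0,"rx":0,"ry":0,"rz":0,"fingers":1},{"dx":0.23,"dy":-0.18,"dz":0,"rx":0,"ry":0,"rz":0,"fingers":1},{"dx":0.23,"dy":-0.18,"dz":0,"rx":0,"ry":0,"rz":0,"fingers":1},{"dx":0.23,"dy":-0.18,"dz":0,"rx":0,"ry":0,"rz":0,"fingers":1},{"dx":0.23,"dy":-0.18,"dz":0,"rx":0,"ry":0,"rz":0,"fingers":1},{"dx":0.23,"dy":-0.18,"dz":0,"rx":0,"ry":0,"rz":0,"fingers":1},{"dx":0.23,"dy":-0.18,"dz":0,"rx":0,"ry":0,"rz":0,"fingers":1},{"dx":0.23,"dy":-0.18,"dz":0,"rx":0,"ry":0,"rz":0,"fingers":1},{"dx":0.23,"dy":-0.18,"dz":0,"rx":0,"ry":0,"rz":0,"fingers":1},{"dx":0.23,"dy":-0.18,"dz":0,"rx":0,"ry":0,"rz":0,"fingers":1},{"dx":0.23,"dy":-0.18,"dz":0,"rx":0,"ry":0,"rz":0,"fingers":1},{"dx":0.23,"dy":-0.18,"dz":0,"rx":0,"ry":0,"rz":0,"fingers":1},{"dx":0.23,"dy":-0.18,"dz":0,"rx":0,"ry":0,"rz":0,"fingers":1},{"dx":0,"dy":0,"dz":0,"rx":0,"ry":0,"rz":0,"fingers":1}]' 25
python3 -c "
from h import *
rem([.5767,.1435,.231])"
```

```text
time: 2.95
tool_pos: [0.5556, 0.111, 0.231]
tcp_rot: [0.98, 0.201, 0.0, -0.0]
contact_force: [-1.2, -0.6, -0.3]
gripper_width: 0.0853
grip_force: 0.0
t 2.95 pos [0.5556 0.111  0.231 ] rem mm [ 32.2 -21.5   0. ] units [ 0.215 -0.144  0.   ] q [1.150e-01 3.810e-01 1.609e+00 1.000e-03 1.151e+00 1.280e+00] tilt [ 7.e-04  8.e-04 -1.e+00] tz [-0.08  0.02  0.07] F [-1.2 -0.6 -0.3] w 0.0853 g 0.0
```

```bash
python3 -m jog '[{"dx":0.215,"dy":-0.144,"dz":0,"rx":0,"ry":0,"rz":0,"fingers":1},{"dx":0,"dy":0,"dz":0,"rx":0,"ry":0,"rz":-0.095,"fingers":1},{"dx":0,"dy":0,"dz":0,"rx":0,"ry":0,"rz":-0.095,"fingers":1},{"dx":0,"dy":0,"dz":0,"rx":0,"ry":0,"rz":-0.095,"fingers":1},{"dx":0,"dy":0,"dz":0,"rx":0,"ry":0,"rz":-0.095,"fingers":1},{"dx":0,"dy":0,"dz":0,"rx":0,"ry":0,"rz":-0.095,"fingers":1},{"dx":0,"dy":0,"dz":0,"rx":0,"ry":0,"rz":-0.095,"fingers":1},{"dx":0,"dy":0,"dz":0,"rx":0,"ry":0,"rz":-0.095,"fingers":1},{"dx":0,"dy":0,"dz":0,"rx":0,"ry":0,"rz":-0.095,"fingers":1},{"dx":0,"dy":0,"dz":0,"rx":0,"ry":0,"rz":-0.095,"fingers":1},{"dx":0,"dy":0,"dz":0,"rx":0,"ry":0,"rz":-0.095,"fingers":1},{"dx":0,"dy":0,"dz":0,"rx":0,"ry":0,"rz":-0.095,"fingers":1},{"dx":0,"dy":0,"dz":0,"rx":0,"ry":0,"rz":-0.095,"fingers":1},{"dx":0,"dy":0,"dz":0,"rx":0,"ry":0,"rz":-0.095,"fingers":1},{"dx":0,"dy":0,"dz":0,"rx":0,"ry":0,"rz":-0.095,"fingers":1},{"dx":0,"dy":0,"dz":0,"rx":0,"ry":0,"rz":-0.095,"fingers":1},{"dx":0,"dy":0,"dz":0,"rx":0,"ry":0,"rz":-0.095,"fingers":1},{"dx":0,"dy":0,"dz":0,"rx":0,"ry":0,"rz":-0.095,"fingers":1},{"dx":0,"dy":0,"dz":0,"rx":0,"ry":0,"rz":-0.095,"fingers":1},{"dx":0,"dy":0,"dz":0,"rx":0,"ry":0,"rz":0,"fingers":1}]'
python3 - <<'E'
from h import *
c=read_camera("side")
for t in("cap_grip","cap_ridge","barrel_lug"):
    for d in place_of("side",t)[:1]: print(t,round(d["score"],2),np.round(w(c,d["point"]),4))
rem([.5767,.1435,.1077-grip_depth])
E
```

```text
time: 4.95
tool_pos: [0.5753, 0.1393, 0.2313]
tcp_rot: [0.026, 1.0, -0.0, -0.0]
contact_force: [0.7, 0.2, -0.5]
gripper_width: 0.0857
grip_force: 0.0
cap_grip 0.64 [0.5771 0.1446 0.1087]
cap_ridge 0.6 [0.5959 0.1479 0.1289]
barrel_lug 0.77 [0.5418 0.1323 0.076 ]
t 5.15 pos [0.5754 0.1396 0.2313] rem mm [ -1.1   4.  142.3] units [-0.007  0.026  0.949] q [ 0.159  0.427  1.539  0.     1.176 -1.354] tilt [-0.  0. -1.] tz [-0.01  0.02  0.02] F [-1.  -0.4 -0.5] w 0.085 g 0.0
```

```bash
python3 -m jog '[{"dx":-0.007,"dy":0.03,"dz":0.1,"rx":0,"ry":0,"rz":0,"fingers":1},{"dx":0,"dy":0,"dz":0.2,"rx":0,"ry":0,"rz":0,"fingers":1},{"dx":0,"dy":0,"dz":0.2,"rx":0,"ry":0,"rz":0,"fingers":1},{"dx":0,"dy":0,"dz":0.2,"rx":0,"ry":0,"rz":0,"fingers":1},{"dx":0,"dy":0,"dz":0.15,"rx":0,"ry":0,"rz":0,"fingers":1},{"dx":0,"dy":0,"dz":0.1,"rx":0,"ry":0,"rz":0,"fingers":1},{"dx":0,"dy":0,"dz":0,"rx":0,"ry":0,"rz":0,"fingers":1},{"dx":0,"dy":0,"dz":0,"rx":0,"ry":0,"rz":0,"fingers":0.4},{"dx":0,"dy":0,"dz":0,"rx":0,"ry":0,"rz":0,"fingers":0.4},{"dx":0,"dy":0,"dz":0,"rx":0,"ry":0,"rz":0,"fingers":0.4}]' 25
python3 - <<'E'
from h import *
rem([.5767,.144,.1077-grip_depth])
c=read_camera("side"); i=c["color"][160:240,200:310,::-1]
cv2.imwrite("pics/side2.png",cv2.resize(i,(770,560),interpolation=cv2.INTER_CUBIC))
E
```

```text
time: 6.15
tool_pos: [0.5773, 0.1443, 0.0899]
tcp_rot: [0.027, 1.0, 0.0, 0.001]
contact_force: [-0.7, 0.4, 0.6]
gripper_width: 0.0596
grip_force: 0.0
t 6.15 pos [0.5773 0.1443 0.0899] rem mm [ 0.6 -0.4  0.9] units [ 0.004 -0.002  0.006] q [ 0.167  0.603  1.643 -0.     0.894 -1.35 ] tilt [ 1.9e-03  3.0e-04 -1.0e+00] tz [ 0.01 -0.07 -0.03] F [-0.7  0.4  0.6] w 0.0596 g 0.0
```

View pics/side2.png

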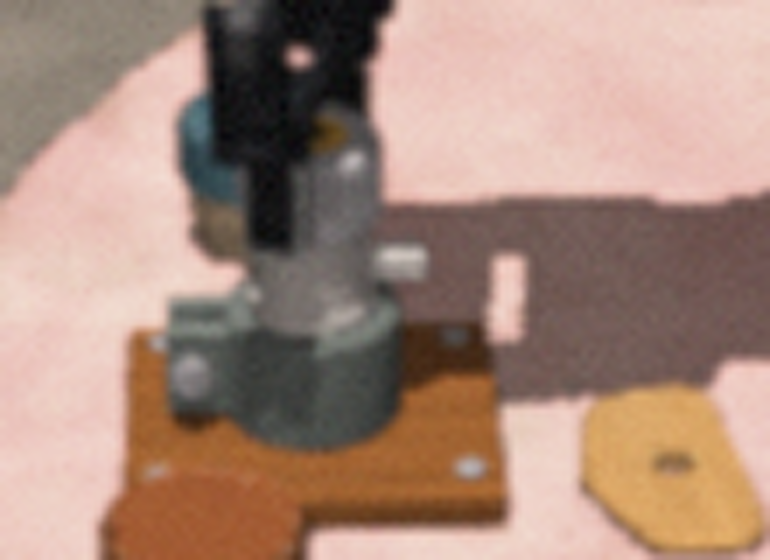

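The fingers straddle the cap: one finger is at (270,180), and the lug shows at (400,262). Next I close at 25 N and begin to turn.

```bash
python3 -m jog '[{"dx":0,"dy":0,"dz":0,"rx":0,"ry":0,"rz":0,"fingers":0},{"dx":0,"dy":0,"dz":0,"rx":0,"ry":0,"rz":0,"fingers":0},{"dx":0,"dy":0,"dz":0,"rx":0,"ry":0,"rz":0,"fingers":0},{"dx":0,"dy":0,"dz":0,"rx":0,"ry":0,"rz":0,"fingers":0},{"dx":0,"dy":0,"dz":0,"rx":0,"ry":0,"rz":0,"fingers":0}]' 25
python3 -c "
from h import *
rem([.5767,.144,.1077-grip_depth])"
```

```text
time: 6.7
tool_pos: [0.577, 0.1445, 0.0895]
tcp_rot: [0.027, 1.0, 0.0, 0.001]
contact_force: [-2.3, 1.9, 6.0]
gripper_width: 0.047
grip_force: 27.9
t 6.7 pos [0.577  0.1445 0.0895] rem mm [ 0.3 -0.5  0.5] units [ 0.002 -0.004  0.004] q [ 0.167  0.603  1.643  0.     0.894 -1.35 ] tilt [ 1.e-03  5.e-04 -1.e+00] tz [ 0.27  0.23 -0.09] F [-2.3  1.9  6. ] w 0.047 g 27.9
```

```bash
python3 -m jog '[{"dx":0,"dy":0,"dz":0.0006,"rx":0,"ry":0,"rz":0.06,"fingers":0},{"dx":0,"dy":0,"dz":0.0006,"rx":0,"ry":0,"rz":0.06,"fingers":0},{"dx":0,"dy":0,"dz":0.0006,"rx":0,"ry":0,"rz":0.06,"fingers":0},{"dx":0,"dy":0,"dz":0.0006,"rx":0,"ry":0,"rz":0.06,"fingers":0},{"dx":0,"dy":0,"dz":0.0006,"rx":0,"ry":0,"rz":0.06,"fingers":0},{"dx":0,"dy":0,"dz":0.0006,"rx":0,"ry":0,"rz":0.06,"fingers":0},{"dx":0,"dy":0,"dz":0.0006,"rx":0,"ry":0,"rz":0.06,"fingers":0},{"dx":0,"dy":0,"dz":0.0006,"rx":0,"ry":0,"rz":0.06,"fingers":0}]' 25
python3 - <<'E'
from h import *
c=read_camera("side")
for t in("cap_grip","cap_ridge","barrel_lug"):
    for d in place_of("side",t)[:1]: print(t,round(d["score"],2),np.round(w(c,d["point"]),4))
rem([.5767,.144,.1077-grip_depth])
E
```

```text
time: 7.5
tool_pos: [0.5769, 0.1442, 0.0888]
tcp_rot: [0.395, 0.919, 0.0, 0.0]
contact_force: [-2.2, 0.8, 7.8]
gripper_width: 0.0474
grip_force: 28.0
cap_grip 0.69 [0.5742 0.1427 0.1083]
cap_ridge 0.55 [0.5946 0.1338 0.1271]
barrel_lug 0.85 [0.5382 0.1343 0.0753]
t 7.7 pos [0.5769 0.1443 0.0888] rem mm [-0.1 -0.3 -0.2] units [-0.    -0.002 -0.001] q [ 0.167  0.604  1.643  0.     0.893 -0.596] tilt [ 6.e-04  1.e-04 -1.e+00] tz [-0.02  0.43 -0.08] F [-2.7 -0.7  6.4] w 0.0469 g 28.1
```

```bash
python3 -m jog '[{"dx":0,"dy":0,"dz":0.0006,"rx":0,"ry":0,"rz":0.06,"fingers":0},{"dx":0,"dy":0,"dz":0.0006,"rx":0,"ry":0,"rz":0.06,"fingers":0},{"dx":0,"dy":0,"dz":0.0006,"rx":0,"ry":0,"rz":0.06,"fingers":0},{"dx":0,"dy":0,"dz":0.0006,"rx":0,"ry":0,"rz":0.06,"fingers":0},{"dx":0,"dy":0,"dz":0.0006,"rx":0,"ry":0,"rz":0.06,"fingers":0},{"dx":0,"dy":0,"dz":0.0006,"rx":0,"ry":0,"rz":0.06,"fingers":0},{"dx":0,"dy":0,"dz":0.0006,"rx":0,"ry":0,"rz":0.06,"fingers":0},{"dx":0,"dy":0,"dz":0.0006,"rx":0,"ry":0,"rz":0.06,"fingers":0},{"dx":0,"dy":0,"dz":0.0006,"rx":0,"ry":0,"rz":0.06,"fingers":0},{"dx":0,"dy":0,"dz":0.0006,"rx":0,"ry":0,"rz":0.06,"fingers":0},{"dx":0,"dy":0,"dz":0.0006,"rx":0,"ry":0,"rz":0.06,"fingers":0},{"dx":0,"dy":0,"dz":0.0006,"rx":0,"ry":0,"rz":0.06,"fingers":0},{"dx":0,"dy":0,"dz":0.0006,"rx":0,"ry":0,"rz":0.06,"fingers":0},{"dx":0,"dy":0,"dz":0.0006,"rx":0,"ry":0,"rz":0.06,"fingers":0},{"dx":0,"dy":0,"dz":0.0006,"rx":0,"ry":0,"rz":0.06,"fingers":0}]' 25
python3 - <<'E'
from h import *
for n in("side","top"):
  c=read_camera(n)
  for t in("cap_grip","cap_ridge","barrel_lug"):
    for d in place_of(n,t)[:1]: print(n,t,round(d["score"],2),np.round(w(c,d["point"]),4))
rem([.5767,.144,.1077-grip_depth])
E
```

```text
time: 9.2
tool_pos: [0.5764, 0.1442, 0.0874]
tcp_rot: [0.897, 0.442, -0.0, -0.0]
contact_force: [-4.4, -0.3, 9.0]
gripper_width: 0.0468
grip_force: 28.3
side cap_grip 0.64 [0.5773 0.1436 0.1077]
side cap_ridge 0.65 [0.5682 0.1308 0.1246]
side barrel_lug 0.63 [0.5419 0.1334 0.078 ]
t 9.6 pos [0.5764 0.1442 0.0874] rem mm [ 0.   0.4 -1.6] units [ 0.     0.003 -0.011] q [0.167 0.606 1.644 0.    0.892 0.818] tilt [-7.e-04 -0.e+00 -1.e+00] tz [-0.02  0.85 -0.1 ] F [-4.9 -0.2  8.6] w 0.0467 g 28.3
```

```bash
python3 -m jog '[{"dx":0,"dy":0,"dz":0.0006,"rx":0,"ry":0,"rz":0.06,"fingers":0},{"dx":0,"dy":0,"dz":0.0006,"rx":0,"ry":0,"rz":0.06,"fingers":0},{"dx":0,"dy":0,"dz":0.0006,"rx":0,"ry":0,"rz":0.06,"fingers":0},{"dx":0,"dy":0,"dz":0.0006,"rx":0,"ry":0,"rz":0.06,"fingers":0},{"dx":0,"dy":0,"dz":0.0003,"rx":0,"ry":0,"rz":0.03,"fingers":0},{"dx":0,"dy":0,"dz":0,"rx":0,"ry":0,"rz":0,"fingers":0}]' 25
python3 -c "
from h import *
rem([.5767,.144,.1077-grip_depth])"
python3 -m jog '[{"dx":0,"dy":0,"dz":0.0003,"rx":0,"ry":0,"rz":0.03,"fingers":0},{"dx":0,"dy":0,"dz":0.0003,"rx":0,"ry":0,"rz":0.02,"fingers":0},{"dx":0,"dy":0,"dz":0,"rx":0,"ry":0,"rz":0,"fingers":0}]' 25
python3 -c "
from h import *
rem([.5767,.144,.1077-grip_depth])"
```

```text
time: 10.2
tool_pos: [0.5763, 0.1443, 0.087]
tcp_rot: [0.97, 0.245, -0.0, -0.0]
contact_force: [-5.6, -0.6, 9.3]
gripper_width: 0.0469
grip_force: 28.3
t 10.2 pos [0.5763 0.1443 0.087 ] rem mm [ 0.2  0.5 -2. ] units [ 0.001  0.003 -0.013] q [0.167 0.607 1.645 0.    0.891 1.243] tilt [-9.e-04  1.e-04 -1.e+00] tz [ 0.1   0.96 -0.12] F [-5.6 -0.6  9.3] w 0.0469 g 28.3
time: 10.5
tool_pos: [0.5763, 0.1444, 0.0869]
tcp_rot: [0.978, 0.207, -0.0, -0.0]
contact_force: [-5.7, 0.7, 9.5]
gripper_width: 0.0467
grip_force: 28.4
t 10.5 pos [0.5763 0.1444 0.0869] rem mm [ 0.2  0.5 -2.1] units [ 0.002  0.003 -0.014] q [0.167 0.607 1.645 0.    0.891 1.321] tilt [-9.e-04  1.e-04 -1.e+00] tz [ 0.16  0.98 -0.03] F [-5.7  0.7  9.5] w 0.0467 g 28.4
```

Now small steps of about 0.047 rad, checking the torque after each.

```bash
P='from h import *
s=sense();print(round(s["q"][5],3),np.round(s["ft_torque"],2),round(s["grip_force"],1))'
python3 -m jog '[{"dx":0,"dy":0,"dz":0.0003,"rx":0,"ry":0,"rz":0.03,"fingers":0},{"dx":0,"dy":0,"dz":0,"rx":0,"ry":0,"rz":0,"fingers":0}]' >/dev/null; python3 -c "$P"
python3 -m jog '[{"dx":0,"dy":0,"dz":0.0003,"rx":0,"ry":0,"rz":0.03,"fingers":0},{"dx":0,"dy":0,"dz":0,"rx":0,"ry":0,"rz":0,"fingers":0}]' >/dev/null; python3 -c "$P"
python3 -m jog '[{"dx":0,"dy":0,"dz":0.0003,"rx":0,"ry":0,"rz":0.03,"fingers":0},{"dx":0,"dy":0,"dz":0,"rx":0,"ry":0,"rz":0,"fingers":0}]' >/dev/null; python3 -c "$P"
```

```text
1.369 [ 0.21  1.02 -0.11] 28.4
1.416 [ 0.17  0.99 -0.07] 28.4
1.463 [ 0.24  0.98 -0.08] 28.4
```

```bash
P='from h import *
s=sense();print(round(s["q"][5],3),np.round(s["ft_torque"],2),round(s["grip_force"],1))'
python3 -m jog '[{"dx":0,"dy":0,"dz":0.0003,"rx":0,"ry":0,"rz":0.03,"fingers":0},{"dx":0,"dy":0,"dz":0,"rx":0,"ry":0,"rz":0,"fingers":0}]' >/dev/null; python3 -c "$P"
python3 -m jog '[{"dx":0,"dy":0,"dz":0,"rx":0,"ry":0,"rz":0.03,"fingers":0},{"dx":0,"dy":0,"dz":0,"rx":0,"ry":0,"rz":0,"fingers":0}]' >/dev/null; python3 -c "$P"
```

```text
1.51 [ 0.24  0.96 -0.04] 28.4
1.557 [ 0.2   0.94 -0.06] 28.3
```

```bash
P='from h import *
s=sense();print(round(s["q"][5],3),np.round(s["ft_torque"],2),round(s["grip_force"],1))'
python3 -m jog '[{"dx":0,"dy":0,"dz":0.0003,"rx":0,"ry":0,"rz":0.03,"fingers":0},{"dx":0,"dy":0,"dz":0,"rx":0,"ry":0,"rz":0,"fingers":0}]' >/dev/null; python3 -c "$P"
python3 - <<'E'
from h import *
for n in("side","top"):
  c=read_camera(n)
  for t in("cap_grip","cap_ridge","barrel_lug"):
    for d in place_of(n,t)[:1]:
      p=w(c,d["point"]); print(n,t,round(d["score"],2),np.round(p,4),np.degrees(np.arctan2(p[1]-.1443,p[0]-.5765)).round(1))
c=read_camera("side"); i=c["color"][160:240,200:310,::-1]
cv2.imwrite("pics/side3.png",cv2.resize(i,(770,560),interpolation=cv2.INTER_CUBIC))
E
```

```text
1.604 [ 0.31  0.93 -0.02] 28.3
side cap_ridge 0.6 [0.5596 0.1391 0.1242] -162.8
side barrel_lug 0.89 [0.5432 0.1344 0.076 ] -163.5
```

View pics/side3.png

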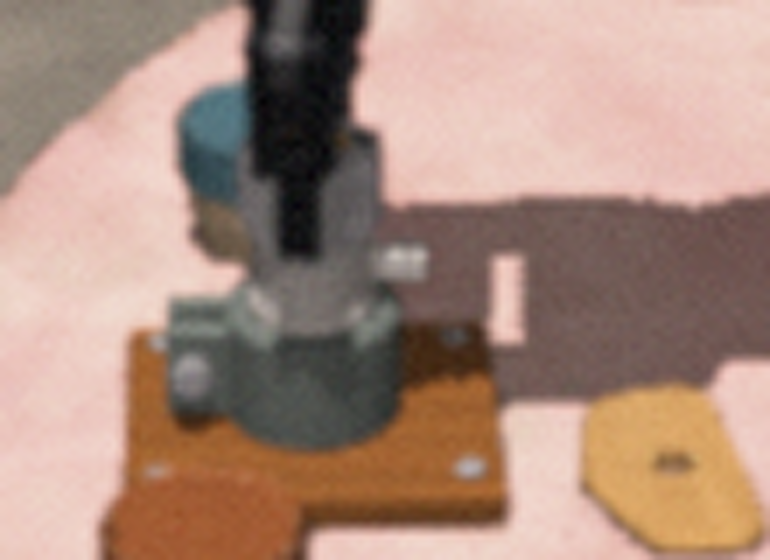

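The picture shows the lug unmoved at (400,262) and the ridge pointing almost the same way, so the stop must be near. I keep stepping until the torque rises.

```bash
P='from h import *
s=sense();print(round(s["q"][5],3),np.round(s["ft_torque"],2),round(s["grip_force"],1),np.round(s["tau"][5],3))'
python3 -m jog '[{"dx":0,"dy":0,"dz":0.0003,"rx":0,"ry":0,"rz":0.03,"fingers":0},{"dx":0,"dy":0,"dz":0,"rx":0,"ry":0,"rz":0,"fingers":0}]' >/dev/null; python3 -c "$P"
python3 -m jog '[{"dx":0,"dy":0,"dz":0,"rx":0,"ry":0,"rz":0.03,"fingers":0},{"dx":0,"dy":0,"dz":0,"rx":0,"ry":0,"rz":0,"fingers":0}]' >/dev/null; python3 -c "$P"
```

```text
1.651 [0.31 0.98 0.45] 28.3 1.082
1.697 [0.35 1.   0.73] 28.4 1.305
```

The cap has bottomed out: the torque rose to 0.45 and then 0.73 N m, below the clamp's 0.9 N m slip. I now back it off a quarter turn.

```bash
python3 -m jog '[{"dx":0,"dy":0,"dz":0,"rx":0,"ry":0,"rz":0,"fingers":0},{"dx":0,"dy":0,"dz":-0.0006,"rx":0,"ry":0,"rz":-0.06,"fingers":0},{"dx":0,"dy":0,"dz":-0.0006,"rx":0,"ry":0,"rz":-0.06,"fingers":0},{"dx":0,"dy":0,"dz":-0.0006,"rx":0,"ry":0,"rz":-0.06,"fingers":0},{"dx":0,"dy":0,"dz":-0.0006,"rx":0,"ry":0,"rz":-0.06,"fingers":0},{"dx":0,"dy":0,"dz":-0.0006,"rx":0,"ry":0,"rz":-0.06,"fingers":0},{"dx":0,"dy":0,"dz":-0.0006,"rx":0,"ry":0,"rz":-0.06,"fingers":0},{"dx":0,"dy":0,"dz":-0.0006,"rx":0,"ry":0,"rz":-0.06,"fingers":0},{"dx":0,"dy":0,"dz":-0.0006,"rx":0,"ry":0,"rz":-0.06,"fingers":0},{"dx":0,"dy":0,"dz":-0.0006,"rx":0,"ry":0,"rz":-0.06,"fingers":0},{"dx":0,"dy":0,"dz":-0.0006,"rx":0,"ry":0,"rz":-0.06,"fingers":0},{"dx":0,"dy":0,"dz":-0.0006,"rx":0,"ry":0,"rz":-0.06,"fingers":0},{"dx":0,"dy":0,"dz":-0.0006,"rx":0,"ry":0,"rz":-0.06,"fingers":0},{"dx":0,"dy":0,"dz":-0.0006,"rx":0,"ry":0,"rz":-0.06,"fingers":0},{"dx":0,"dy":0,"dz":-0.0006,"rx":0,"ry":0,"rz":-0.06,"fingers":0},{"dx":0,"dy":0,"dz":-0.0006,"rx":0,"ry":0,"rz":-0.06,"fingers":0},{"dx":0,"dy":0,"dz":-0.0006,"rx":0,"ry":0,"rz":-0.06,"fingers":0},{"dx":0,"dy":0,"dz":-0.0006,"rx":0,"ry":0,"rz":-0.06,"fingers":0},{"dx":0,"dy":0,"dz":0,"rx":0,"ry":0,"rz":0,"fingers":0},{"dx":0,"dy":0,"dz":0,"rx":0,"ry":0,"rz":0,"fingers":0}]'
python3 - <<'E'
from h import *
rem([.5767,.144,.09])
for k in range(3):
 for n in("side","top"):
  c=read_camera(n)
  for t in("cap_ridge","barrel_lug"):
    for d in place_of(n,t)[:1]:
      p=w(c,d["point"]); print(n,t,round(d["score"],2),np.round(p,4),np.degrees(np.arctan2(p[1]-.1443,p[0]-.5765)).round(1))
E
```

```text
time: 14.55
tool_pos: [0.5767, 0.1442, 0.0881]
tcp_rot: [0.681, 0.732, -0.0, 0.0]
contact_force: [-3.9, 0.0, 8.1]
gripper_width: 0.047
grip_force: 28.2
t 14.55 pos [0.5767 0.1442 0.0881] rem mm [-0.2  0.  -1.9] units [-0.001  0.    -0.012] q [ 0.167  0.605  1.644 -0.     0.893  0.095] tilt [-1.e-04 -2.e-04 -1.e+00] tz [-0.1   0.6   0.06] F [-3.9  0.   8.1] w 0.047 g 28.2
side cap_ridge 0.84 [0.5831 0.1284 0.1287] -67.4
side barrel_lug 0.94 [0.5398 0.1334 0.077 ] -163.5
side cap_ridge 0.69 [0.5811 0.1284 0.126 ] -73.7
side barrel_lug 0.63 [0.541  0.1354 0.0764] -165.9
side cap_ridge 0.55 [0.581  0.1278 0.1277] -74.7
side barrel_lug 0.83 [0.5416 0.1337 0.0764] -163.1
```

```bash
python3 -c "
from h import *
print(close_job())"
```

```text
the job is handed in; nothing more can be done
None
```

The job is handed in at about 15 s: I screwed the cap down to its stop (peak torque about 0.73 N m, below the clamp's slip), backed it off about 92° (1.6 rad) by the camera, and am still holding it at about 28 N, with the lug showing no measurable barrel turn; the verdict was not shown to me.

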